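# Load the swing-out centrifuge in balance

### The job

Load the four screw-capped tubes from the blue rack into the four sleeves of the bench centrifuge's rotor, each stood upright and fully down in its sleeve, so that the rotor is balanced: the two tall tubes opposite each other and the two short wide-capped tubes opposite each other. The glass tube with the rubber bung is not for spinning: leave it standing where it is in the rack.

Things in the scene. Friction and masses are not known exactly. Their poses are not given: they have to be found in the camera images.
- tall_a: a tall slim screw-capped centrifuge tube: 110 mm high over the cap, clear body 20 mm in diameter, white ribbed cap 22 mm in diameter, 16 mm high; 35 g; the lowest 16 mm taper to a flat foot 10 mm across. Starts upright in the rack. Origin: centre of the foot; z up along the tube.
- tall_b: the other tall tube, the same as tall_a: a tall slim screw-capped centrifuge tube: 110 mm high over the cap, clear body 20 mm in diameter, white ribbed cap 22 mm in diameter, 16 mm high; 35 g; the lowest 16 mm taper to a flat foot 10 mm across. Starts upright in the rack. Origin: centre of the foot; z up along the tube.
- short_a: a short screw-capped centrifuge tube with a wide cap: 82 mm high over the cap, clear body 20 mm in diameter, white ribbed cap 28 mm in diameter, 13 mm high; 35 g; the lowest 16 mm taper to a flat foot 10 mm across. Starts upright in the rack. Origin: centre of the foot; z up along the tube.
- short_b: the other short tube, the same as short_a: a short screw-capped centrifuge tube with a wide cap: 82 mm high over the cap, clear body 20 mm in diameter, white ribbed cap 28 mm in diameter, 13 mm high; 35 g; the lowest 16 mm taper to a flat foot 10 mm across. Starts upright in the rack. Origin: centre of the foot; z up along the tube.
- glass_tube: a round-bottomed glass tube closed with a tapered brown rubber bung (bung up to 23 mm wide), 104 mm high in all, body 19 mm in diameter, with no screw cap. Stands upright in the rack and stays there. Origin: centre of its foot; z up.
- rack: a fixed blue tube rack 166 mm (x) by 104 mm (y) by 45 mm high, with six round holes of 22.5 mm in two rows of three (at x = -60, 0, 60 mm and y = -30, 30 mm); five hold tubes, one is empty. Their feet stand in shallow dimples, 2 mm above the worktop; its top plate is 45 mm above the worktop. Origin: centre of its underside; z up.
- sleeve_1: one of the rotor's four equal, upright, empty steel sleeves, straight across from sleeve_3. Origin: centre of its inner floor, 52 mm over the worktop, 62 mm from the axis; z up, x outward. Bore 11 mm wide at the floor, 22 mm from 16 to 31 mm up, then flaring to 40 mm (45 outside) at the rim, 45 mm up. Numbered in turn round the rotor.
- sleeve_2: one of the rotor's four equal, upright, empty steel sleeves, straight across from sleeve_4. Origin: centre of its inner floor, 52 mm over the worktop, 62 mm from the axis; z up, x outward. Bore 11 mm wide at the floor, 22 mm from 16 to 31 mm up, then flaring to 40 mm (45 outside) at the rim, 45 mm up. The rotor turns with slight friction (0.12 N m).
- sleeve_3: one of the rotor's four equal, upright, empty steel sleeves, straight across from sleeve_1. Origin: centre of its inner floor, 52 mm over the worktop, 62 mm from the axis; z up, x outward. Bore 11 mm wide at the floor, 22 mm from 16 to 31 mm up, then flaring to 40 mm (45 outside) at the rim, 45 mm up. Neighbouring sleeves are 88 mm apart, those across from each other 124 mm.
- sleeve_4: one of the rotor's four equal, upright, empty steel sleeves, straight across from sleeve_2. Origin: centre of its inner floor, 52 mm over the worktop, 62 mm from the axis; z up, x outward. Bore 11 mm wide at the floor, 22 mm from 16 to 31 mm up, then flaring to 40 mm (45 outside) at the rim, 45 mm up. At rest the sleeves do not swing (1 degree of play).
Things that resemble listed ones, but are neither listed nor needed, are in the scene too. What is shaped like the short_b but red is not meant.

How it is judged:
At the end, for the whole second after the job is handed in: Each screw-capped tube is released, at rest, in its own sleeve: foot within 10 mm of the sleeve's axis and 8 mm of its floor, tilt under 0.15 rad; like tubes opposite each other (feet over 106 mm apart). The glass tube is upright within 12 mm of its start. Any rotor angle (((horizontal distance between tall_a and sleeve_1 below 0.01 m and z of tall_a in the frame of sleeve_1 between -0.005 and 0.008 m) or (horizontal distance between tall_a and sleeve_2 below 0.01 m and z of tall_a in the frame of sleeve_2 between -0.005 and 0.008 m) or (horizontal distance between tall_a and sleeve_3 below 0.01 m and z of tall_a in the frame of sleeve_3 between -0.005 and 0.008 m) or (horizontal distance between tall_a and sleeve_4 below 0.01 m and z of tall_a in the frame of sleeve_4 between -0.005 and 0.008 m)) and ((horizontal distance between tall_b and sleeve_1 below 0.01 m and z of tall_b in the frame of sleeve_1 between -0.005 and 0.008 m) or (horizontal distance between tall_b and sleeve_2 below 0.01 m and z of tall_b in the frame of sleeve_2 between -0.005 and 0.008 m) or (horizontal distance between tall_b and sleeve_3 below 0.01 m and z of tall_b in the frame of sleeve_3 between -0.005 and 0.008 m) or (horizontal distance between tall_b and sleeve_4 below 0.01 m and z of tall_b in the frame of sleeve_4 between -0.005 and 0.008 m)) and ((horizontal distance between short_a and sleeve_1 below 0.01 m and z of short_a in the frame of sleeve_1 between -0.005 and 0.008 m) or (horizontal distance between short_a and sleeve_2 below 0.01 m and z of short_a in the frame of sleeve_2 between -0.005 and 0.008 m) or (horizontal distance between short_a and sleeve_3 below 0.01 m and z of short_a in the frame of sleeve_3 between -0.005 and 0.008 m) or (horizontal distance between short_a and sleeve_4 below 0.01 m and z of short_a in the frame of sleeve_4 between -0.005 and 0.008 m)) and ((horizontal distance between short_b and sleeve_1 below 0.01 m and z of short_b in the frame of sleeve_1 between -0.005 and 0.008 m) or (horizontal distance between short_b and sleeve_2 below 0.01 m and z of short_b in the frame of sleeve_2 between -0.005 and 0.008 m) or (horizontal distance between short_b and sleeve_3 below 0.01 m and z of short_b in the frame of sleeve_3 between -0.005 and 0.008 m) or (horizontal distance between short_b and sleeve_4 below 0.01 m and z of short_b in the frame of sleeve_4 between -0.005 and 0.008 m)) and angle between each of tall_a, tall_b, short_a, short_b, glass_tube's own z axis and vertical below 0.15 rad and horizontal distance between tall_a and tall_b above 0.106 m and horizontal distance between short_a and short_b above 0.106 m and distance of glass_tube from where it was at the start of the episode below 0.012 m and linear speed of each of tall_a, tall_b, short_a, short_b below 0.03 m/s); the robot touches nothing.
It also fails if it takes over 96 s, if anything falls off the work surface, if the arm or the gripper's body presses on something with over 40 N, if the wrist force passes 120 N, or if a joint passes its speed limit or range.

### The arm

A 6-joint arm with a two-finger parallel gripper is mounted at the origin on a cart in front of the work surface, level with it; the furniture and walls round the work are solid. World frame = base frame: x ahead of the robot, y to its left, z up, the work surface at z = 0. Lengths are in m, angles in rad, forces in N, time in s.
With the tool pointing down it reaches from about 0.3 to 0.775 m from the base axis. Payload 14.6 kg.
Tool frame: the origin (TCP) lies at the very end of the fingers, on their centre line; the grasp point (between the pads) lies 19 mm behind it; z points along the fingers, y is the line along which they close (so a half turn about z gives the same grasp; the last joint's range is limited). The gripper opens to 94 mm and grips with 3 to 60 N. Pads are 16 mm wide; open, the fingers measure 119 mm over their backs; the gripper's body (75 mm by 177 mm) begins 78 mm behind the grasp point.
Start: joints at [1.276, 0.3, 1.521, -0, 1.321, -0.067], TCP at [0.124, 0.536, 0.205] pointing down, gripper open.
Joint ranges: [-3.03, 3.03], [-0.79, 2.21], [0.23, 2.52], [-1.04, 4.18], [0, 3.07], [-2.55, 2.55]. Speed limits (rad/s): [2.22, 2.22, 2.57, 3.14, 3.14, 3.14].

### API

Orientations are given as [roll, pitch, yaw] about the fixed x, y, z axes, in that order (R = Rz(yaw) Ry(pitch) Rx(roll)).
In Python, from station import ctrl, cams gives the robot as it stands. The module is installed in compiled form; this text tells all that it offers.
- The arm moves only by the tool arm_command, never from a script. Its argument "plan" is a list that holds one entry, the list of rows, each a list of 7 numbers: the shift along the tool's x, y, z in mm, then the turn, a rotation vector about the tool's x, y, z in rad, then the closure, from -1 (fully open) to 1 (shut). A call has 1 to 12 rows; each row is the pose to reach, as a shift and turn from the pose commanded when the call began, along the tool's axes at that moment; what a row does not reach only later rows make up. A row lasts 1/10 s, in which the tool goes at most 50 mm and 8.59 degrees, less where a joint would pass 70% of its speed; a pose out of reach is approached as far as the arm can. A call with a gripper value outside its range is refused whole. The fingers move at their own pace and stop on an object; "squeeze" is the grip in N (left out, the last holds). Time passes only in rows, so rows that repeat a pose let the fingers close. It gives the time, the measured TCP pose, the force, the opening and the grip force at its end, in the units of the state.
- ctrl.get_obs(): the state, without advancing time (a new reading comes with each control period).
- cams.camera(name): name is "side" or "top" or "wrist"; returns (picture, depth): 480x640x3 uint8, blue, green, red; 480x640 float32, m along the optical axis (not along the pixel's ray), 0 where there is no reading.
- cams.camera_info(name): a dict with "fx", "fy", "cx", "cy" (pixels), "world_to_cam" (4x4, takes a point from world to camera coordinates). Camera axes: x right, y down, z forward; pixel columns grow to the right and rows downward; lengths in m; the calibration is good to about 2 mm. A picture is of the moment at which its call begins: read the wrist's pose just before it. camera_info takes no time and is no camera call; for the wrist camera it gives the pose at the moment of the call.
- ctrl.hand_in(): hands the job in; it is judged then, once.
The state is a dict: "time_s": time; "qpos": joint angles; "joint_vel": joint speeds; "tau": joint torques, N m; "ee_pos": TCP position; "eef_rot": TCP orientation; "force": force on the tool from outside, world axes, zero at the start; "moment": the same for the moment, N m; "grip_width": finger opening in m; "grip_force": force on a finger pad.
Only numpy, scipy, OpenCV 4.12 (cv2) and the standard library are available. Lean on these libraries where they do the work, as an engineer would, in place of code of your own. Each camera call takes 0.05 s, during which the arm holds its last target. There are 200 camera calls.

## Working session

There is one attempt and no reset: what is moved stays moved. The work goes in short steps, Python scripts to look and compute and a tool call to move; the robot and the scene stay as the last step left them, time stands still between calls to the robot, and variables do not carry over. Pictures are saved under pics/ and viewed, at most 14 in all, crops included, and the job is handed in when it is done.

Besides the shell and the picture viewer there is one more tool, called after "Emit:" as name([rows], argument=value, ...), one row to a line, values as JSON. arm_command: Moves the arm, as the interface text tells. Its arguments: {"type":"object","properties":{"plan":{"type":"array"},"squeeze":{"type":"number"}},"required":["plan"]}

```bash
mkdir -p pics; cat > h.py <<'E'
import numpy as np, cv2
from station import ctrl, cams
def snap(n,f):
    p,d=cams.camera(n); i=cams.camera_info(n); cv2.imwrite('pics/'+f+'.png',p)
    np.savez('pics/'+f,p=p,d=d,T=i['world_to_cam'],k=[i['fx'],i['fy'],i['cx'],i['cy']]); 
def load(f):
    z=np.load('pics/'+f+'.npz'); return z['p'],z['d'],z['T'],z['k']
def cloud(f):
    p,d,T,k=load(f); v,u=np.mgrid[:480,:640]
    c=np.stack([(u-k[2])/k[0]*d,(v-k[3])/k[1]*d,d,np.ones_like(d)],-1)
    return (c@np.linalg.inv(T).T)[...,:3]
def ray(f,u,v):
    _,_,T,k=load(f); I=np.linalg.inv(T); return I[:3,3], I[:3,:3]@np.array([(u-k[2])/k[0],(v-k[3])/k[1],1])
def atz(f,u,v,z):
    o,r=ray(f,u,v); return o+r*(z-o[2])/r[2]
def tri(*obs):
    A=0;b=0
    for f,u,v in obs:
        o,r=ray(f,u,v); r=r/np.linalg.norm(r); P=np.eye(3)-np.outer(r,r); A=A+P; b=b+P@o
    return np.linalg.solve(A,b)
E
python3 - <<'E'
from h import *
o=ctrl.get_obs(); print(o)
for n in('top','side','wrist'):
    snap(n,n+'0'); c=cams.camera_info(n); print(n,np.linalg.inv(c['world_to_cam']).round(3).tolist(),c['fx'])
E
```

```text
{'time_s': 0.0, 'qpos': array([ 1.27642419e+00,  3.00501548e-01,  1.52157554e+00, -3.32725396e-06,
        1.32069426e+00, -6.66464271e-02]), 'joint_vel': array([-8.08364093e-05,  1.02757290e-03, -9.49258671e-04,  2.27753084e-04,
       -2.42758792e-04, -4.84400824e-04]), 'tau': array([ 1.42331362e-03, -5.31799257e+01, -3.52740383e+01,  7.08612869e-02,
        2.44483963e-02, -1.35642822e-04]), 'ee_pos': array([0.12412242, 0.53554445, 0.20487197]), 'eef_rot': array([-3.14041636e+00, -7.52822014e-05,  2.91386772e+00]), 'force': array([ 0.50831232, -0.16469167,  0.57372191]), 'moment': array([ 0.04022962, -0.05826276,  0.03311631]), 'grip_force': 0.0, 'grip_width': 0.0939042042150509}
top [[0.018, -0.995, 0.095, 0.407], [-1.0, -0.017, 0.008, -0.246], [-0.007, -0.095, -0.995, 0.958], [0.0, 0.0, 0.0, 1.0]] 475.79891465704463
side [[0.949, -0.212, 0.234, 0.253], [-0.316, -0.611, 0.726, -0.948], [-0.011, -0.763, -0.646, 0.669], [0.0, 0.0, 0.0, 1.0]] 497.7730168257453
wrist [[0.225, 0.934, 0.278, 0.044], [0.974, -0.215, -0.065, 0.555], [-0.001, 0.285, -0.958, 0.384], [0.0, 0.0, 0.0, 1.0]] 408.822349048903
```

View pics/top0.png

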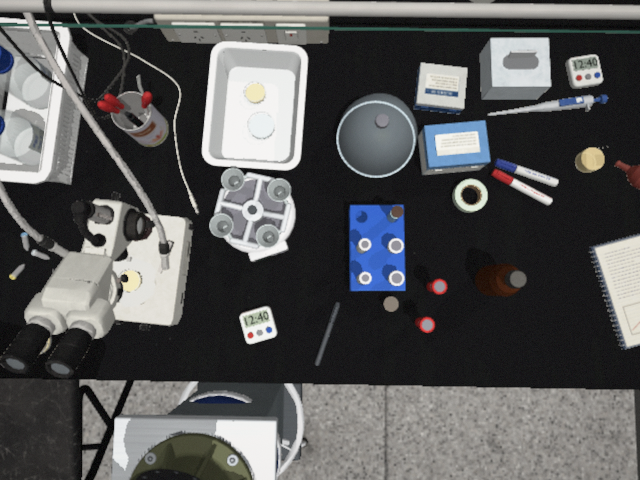

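View pics/side0.png

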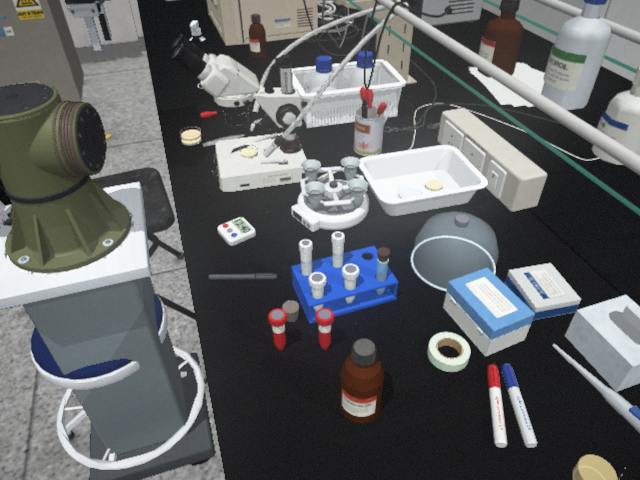

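```bash
python3 - <<'E'
from h import *
t=cv2.imread('pics/top0.png'); s=cv2.imread('pics/side0.png')
r=lambda im,x,y,w,h,S:cv2.resize(im[y:y+h,x:x+w],None,fx=S,fy=S,interpolation=cv2.INTER_CUBIC)
a=r(t,200,160,256,180,3)
cv2.imwrite('pics/c_top.png',a)
cv2.imwrite('pics/c_side.png',r(s,260,150,160,150,5)[:, :800][:600] if 0 else r(s,262,148,160,150,4))
C=cloud('top0')
for n,u,v in [('tall',365,244),('tall',365,278),('sh',396,245),('sh',396,278),('gl',396,211),('hub',253,211),('red',439,286)]:
    print(n,C[v,u].round(3))
z=C[...,2]; m=(C[...,0]>.2)&(C[...,0]<.75)&(C[...,1]>-.35)&(C[...,1]<.45)
# coarse max-height map over x,y 5cm
xs=np.arange(.2,.8,.05); ys=np.arange(-.35,.45,.05)
print('     ',*['%4d'%(y*100) for y in ys])
for x in xs:
    row=[]
    for y in ys:
        q=m&(abs(C[...,0]-x-.025)<.025)&(abs(C[...,1]-y-.025)<.025)
        row.append('%4d'%(z[q].max()*1000) if q.any() else '   -')
    print('%.2f'%x,*row)
E
```

```text
tall [ 0.489 -0.32   0.111]
tall [ 0.429 -0.32   0.112]
sh [ 0.491 -0.379  0.085]
sh [ 0.43  -0.38   0.084]
gl [ 0.551 -0.376  0.107]
hub [ 0.551 -0.112  0.076]
red [ 0.417 -0.458  0.083]
       -35  -30  -25  -20  -15  -10   -5    0    4    9   14   19   24   29   34   39
0.20    4    4    4    3    3    4    4    4    3    3    4    4    2    4    3    -
0.25    5    8   12    4   15    4    4    4  321  319  313    3   15   14    3    -
0.30    4   14   11   16   23   20    4   43  327  328  327    1    9    2    5    0
0.35    3   14    5    5   19   21    4   45  282  282  290    -    -    5    4    2
0.40  114   47  958    4    5    4    4   96  274  275  276    -    3    5   14    3
0.45  115   47    4   97   99   97    4  139  228  271  225  192  190   15   15    3
0.50  109   48    4   98   99  100  100  174  243  276  171  210  228    6   14    4
0.55   49   46    5  100   99   99   76  174  209  163    5    3  231  108  103    3
0.60   76    3    4   99   98   99   60    8  228  240    4    5  109  110  105    5
0.65  102   89    4   61   59   60   61    4   89  264    5    4  109  142  108    7
0.70  117   93   58   61   18   19   62    5  150  269  285  108  108  136  116    -
0.75    -    -    -    -    -    -    -    -    -    -    -    -    -    -    -    -
0.80    -    -    -    -    -    -    -    -    -    -    -    -    -    -    -    -
```

View pics/c_top.png

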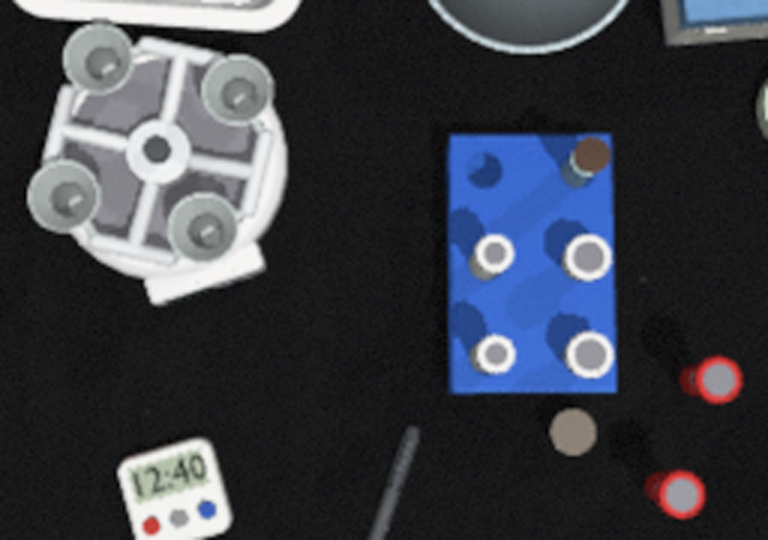

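View pics/c_side.png

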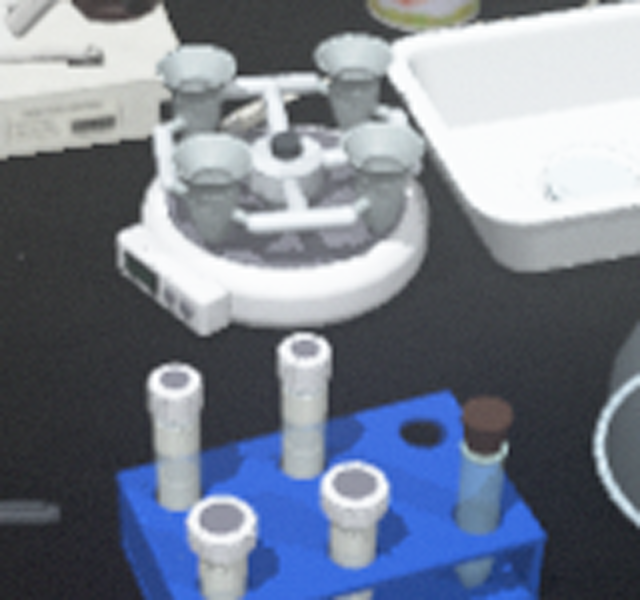

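```bash
python3 - <<'E'
from h import *
T=lambda x,y:('top0',200+(x+.5)/3-.5,160+(y+.5)/3-.5)
S=lambda x,y:('side0',262+(x+.5)/4-.5,148+(y+.5)/4-.5)
C=cloud('top0'); P=C.reshape(-1,3)
for n,a,b,h in [('tallF',(494,254),(305,347),.112),('tallN',(496,354),(175,378),.112),('shF',(588,257),(356,480),.084),('shN',(590,355),(222,519),.084),('glass',(592,155),(487,412),.106)]:
    t=tri(T(*a),S(*b)); q=P[(np.hypot(*(P[:,:2]-t[:2]).T)<.018)&(abs(P[:,2]-t[2])<.006)]
    print(n,'tri',t.round(4),'top@h',atz(*T(*a),h)[:2].round(4),'side@h',atz(*S(*b),h)[:2].round(4),'cloud',(q.min(0)/2+q.max(0)/2).round(4),np.ptp(q,0).round(3))
R=[]
for n,a,b in [('A',(98,60),(353,57)),('B',(238,91),(383,148)),('C',(203,227),(212,160)),('D',(64,197),(198,68))]:
    t=tri(T(*a),S(*b)); q=P[(np.hypot(*(P[:,:2]-t[:2]).T)<.03)&(abs(P[:,2]-.097)<.006)]
    print(n,'tri',t.round(4),'side@',atz(*S(*b),.097)[:2].round(4),'cloud',(q.min(0)/2+q.max(0)/2).round(4),np.ptp(q,0).round(3)); R.append((q.min(0)/2+q.max(0)/2)[:2])
R=np.array(R); c=R.mean(0); d=R-c; print('hub',c,np.hypot(*d.T),np.degrees(np.arctan2(d[:,1],d[:,0])))
E
```

```text
tallF tri [ 0.4886 -0.3186  0.1129] top@h [ 0.4887 -0.3187] side@h [ 0.489  -0.3176] cloud [ 0.4887 -0.3182  0.1114] [0.023 0.022 0.008]
tallN tri [ 0.4289 -0.3202  0.1131] top@h [ 0.4293 -0.3204] side@h [ 0.4289 -0.3189] cloud [ 0.4287 -0.3196  0.1109] [0.021 0.02  0.007]
shF tri [ 0.4903 -0.3785  0.0858] top@h [ 0.4905 -0.3788] side@h [ 0.4911 -0.3767] cloud [ 0.4905 -0.3777  0.084 ] [0.028 0.026 0.008]
shN tri [ 0.4301 -0.3802  0.0836] top@h [ 0.4304 -0.3802] side@h [ 0.4297 -0.3805] cloud [ 0.4296 -0.3792  0.083 ] [0.028 0.028 0.009]
glass tri [ 0.55   -0.3776  0.1064] top@h [ 0.5502 -0.3777] side@h [ 0.55   -0.3771] cloud [ 0.5501 -0.377   0.105 ] [0.02  0.02  0.008]
A tri [ 0.6055 -0.0754  0.0965] side@ [ 0.6047 -0.0761] cloud [ 0.6067 -0.0746  0.0954] [0.044 0.041 0.009]
B tri [ 0.5881 -0.1621  0.0958] side@ [ 0.5875 -0.1637] cloud [ 0.5879 -0.1612  0.0959] [0.042 0.043 0.01 ]
C tri [ 0.5031 -0.1427  0.0953] side@ [ 0.5016 -0.1451] cloud [ 0.5018 -0.1418  0.0953] [0.042 0.042 0.009]
D tri [ 0.5212 -0.0579  0.0965] side@ [ 0.5215 -0.0587] cloud [ 0.5205 -0.0568  0.0959] [0.043 0.043 0.01 ]
hub [ 0.55420128 -0.10860556] [0.06254994 0.06246973 0.06207686 0.06183224] [  32.9224687   -57.39172985 -147.66519363  123.04642657]
```

White screw-caps in the top view are tall at (365,245) and (365,278), and short, wide-capped at (396,246) and (396,278). Lookalikes to avoid: red caps at (439,286) and (428,325), the brown-bung glass tube at (396,211) and a loose grey cap at (391,304). The crops confirm the choice. First I raise the arm and swing it over to the rack.

Emit:
arm_command([
  [[0,0,-215,0,0,0,0],[0,0,-215,0,0,0,0],[0,0,-215,0,0,0,0],[0,0,-215,0,0,0.1,0],[-375,-309,-215,0,0,1.343,0],[-375,-309,-215,0,0,1.343,0],[-375,-309,-215,0,0,1.343,0],[-375,-309,-215,0,0,1.343,0],[-375,-309,-215,0,0,1.343,0],[-375,-309,-215,0,0,1.343,0],[-375,-309,-215,0,0,1.343,0],[-375,-309,-215,0,0,1.343,0]],
], squeeze=20)

```text
time_s: 1.35
ee_pos: [0.3681, 0.2165, 0.4179]
eef_rot: [3.141, -0.0, 1.608]
force: [0.0, 1.8, -0.3]
grip_width: 0.0468
grip_force: 0.0
```

Emit:
arm_command([
  [[-200,40,0,0,0,0.03,0],[-200,40,0,0,0,0.03,0],[-200,40,0,0,0,0.03,0],[-200,40,0,0,0,0.03,0],[-535,100,140,0,0,0.03,0],[-535,100,140,0,0,0.03,0],[-535,100,140,0,0,0.03,0],[-535,100,140,0,0,0.03,0],[-535,100,140,0,0,0.03,0],[-535,100,140,0,0,0.03,0],[-535,100,140,0,0,0.03,0],[-535,100,140,0,0,0.03,0]],
])

```text
time_s: 2.55
ee_pos: [0.4897, -0.3147, 0.2748]
eef_rot: [-3.138, -0.002, 1.582]
force: [-0.4, -0.1, -0.9]
grip_width: 0.0467
grip_force: 0.0
```

```bash
cat >> h.py <<'E'
from scipy.spatial.transform import Rotation as Ro
def go(*pts, yaw=np.pi/2):
    "mm shifts in tool axes from measured pose to world points, and turn"
    o=ctrl.get_obs(); R=Ro.from_euler('xyz',o['eef_rot'])
    W=Ro.from_euler('xyz',[np.pi,0,yaw])
    print('turn',(R.inv()*W).as_rotvec().round(3))
    for p in pts: print(p,'->',(R.inv().apply(np.array(p)-o['ee_pos'])*1000).round(1))
E
python3 -c "
from h import *
o=ctrl.get_obs();print(o['ee_pos'],o['eef_rot'],o['time_s'],o['joint_vel'].round(3))
snap('wrist','w1')
go((.4887,-.3183,.20))"
```

```text
[ 0.4896821  -0.31473888  0.27478557] [-3.13847995e+00 -1.93864131e-03  1.58151715e+00] 2.55 [-0.197  0.32  -0.276  0.008 -0.058 -0.199]
turn [-0.004 -0.002  0.01 ]
(0.4887, -0.3183, 0.2) -> [-2.8 -0.7 73.8]
```

View pics/w1.png

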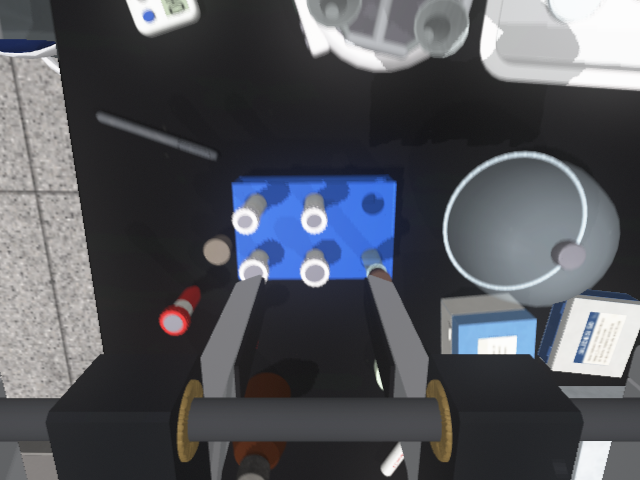

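The wrist view shows the rack, with the tall tube's cap at (314,221) centred on the finger midline at about column 313. Descending.

Emit:
arm_command([
  [[-2,-1,100,-0.004,-0.002,0.01,0],[-2,-1,130,-0.004,-0.002,0.01,0],[-2,-1,130,-0.004,-0.002,0.01,0],[-2,-1,130,-0.004,-0.002,0.01,0],[-2,-1,130,-0.004,-0.002,0.01,0],[-2,-1,130,-0.004,-0.002,0.01,0]],
])

```text
time_s: 3.2
ee_pos: [0.4902, -0.3142, 0.1502]
eef_rot: [3.135, 0.004, 1.574]
force: [-0.0, 0.1, 0.2]
grip_width: 0.0476
grip_force: 0.0
```

```bash
python3 -c "
from h import *
snap('wrist','w2');go((.4887,-.3183,.085))"
```

```text
turn [0.007 0.004 0.003]
(0.4887, -0.3183, 0.085) -> [-3.8 -1.9 65.1]
```

View pics/w2.png

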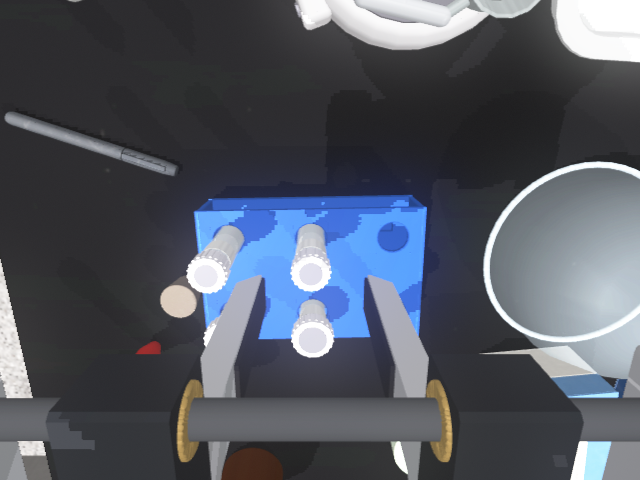

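```bash
python3 -c "
from h import *
print(tri(('w2',311,272),('top0',364.5,244.5)),atz('w2',311,272,.112),atz('w2',207.5,273,.112),atz('w2',313,339,.084))
o=ctrl.get_obs();print(o['ee_pos'],o['eef_rot'])"
```

```text
[ 0.4889436  -0.31917175  0.11152203] [ 0.48947184 -0.31915779  0.112     ] [ 0.43039983 -0.31986723  0.112     ] [ 0.4909397  -0.37967453  0.084     ]
[ 0.49010978 -0.31420315  0.15012848] [3.13480689 0.00402764 1.57396455]
```

Emit:
arm_command([
  [[-4.5,-1.5,30,0.006,0.003,0.003,0],[-4.5,-1.5,64,0.006,0.003,0.003,0],[-4.5,-1.5,64,0.006,0.003,0.003,0],[-4.5,-1.5,64,0.006,0.003,0.003,0],[-4.5,-1.5,64,0.006,0.003,0.003,1],[-4.5,-1.5,64,0.006,0.003,0.003,1],[-4.5,-1.5,64,0.006,0.003,0.003,1],[-4.5,-1.5,64,0.006,0.003,0.003,1],[-4.5,-1.5,64,0.006,0.003,0.003,1]],
], squeeze=20)

```text
time_s: 4.15
ee_pos: [0.4884, -0.3187, 0.0846]
eef_rot: [-3.141, -0.0, 1.571]
force: [0.1, 0.6, 5.7]
grip_width: 0.021
grip_force: 20.0
```

Emit:
arm_command([
  [[0,0,-45,0,0,0,1],[0,0,-90,0,0,0,1],[0,0,-140,0,0,0,1],[0,0,-140,0,0,0,1],[261,33,-140,0,0,0,1],[261,33,-140,0,0,0,1],[261,33,-140,0,0,0,1],[261,33,-140,0,0,0,1],[261,33,-140,0,0,0,1],[261,33,-140,0,0,0,1],[261,33,-140,0,0,0,1],[261,33,-140,0,0,0,1]],
])

```text
time_s: 5.35
ee_pos: [0.5213, -0.0583, 0.2237]
eef_rot: [-3.139, -0.001, 1.571]
force: [0.0, -0.9, -0.6]
grip_width: 0.0212
grip_force: 20.0
```

```bash
python3 -c "
from h import *
snap('wrist','w3');snap('top','t3');go((.521,-.0573,.1357))
a=cv2.imread('pics/w3.png');b=cv2.resize(cv2.imread('pics/t3.png')[140:320,160:360],(500,450))
cv2.imwrite('pics/m3.png',np.hstack([b,cv2.resize(a,(300,225)).repeat(2,0)[:450]]))"
```

```text
turn [-0.002 -0.001 -0.002]
(0.521, -0.0573, 0.1357) -> [ 1.5 -0.  88.1]
```

View pics/w3.png

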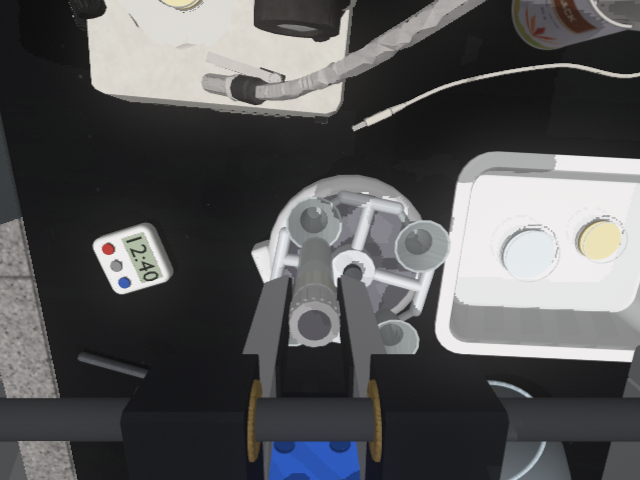

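```bash
python3 -c "
from h import *
print(atz('w3',314,223,.097),atz('w3',421.5,245,.097))
P=cloud('w3').reshape(-1,3)
P=P[abs(P[:,2]-.095)<.004]
for s in [(.6063,-.0755),(.5207,-.0569)]:
    q=P[np.hypot(*(P[:,:2]-s).T)<.03]; print((q.min(0)+q.max(0))/2,np.ptp(q,0),len(q))"
```

```text
[ 0.52168646 -0.05858682  0.097     ] [ 0.60635832 -0.07646815  0.097     ]
[ 0.60723354 -0.07792868  0.09499701] [0.043341   0.0439788  0.00798233] 1117
[ 0.52155791 -0.05753141  0.09492284] [0.04351858 0.04068129 0.00780383] 944
```

Emit:
arm_command([
  [[0,0,30,0,0,0,1],[0,0,50,0,0,0,1],[0,0,65,0,0,0,1],[0,0,78,0,0,0,1],[0,0,88,0,0,0,1],[0,0,88,0,0,0,1],[0,0,88,0,0,0,1]],
])

```text
time_s: 6.15
ee_pos: [0.5212, -0.0578, 0.1362]
eef_rot: [-3.139, -0.001, 1.57]
force: [-1.4, 0.2, 0.1]
grip_width: 0.0214
grip_force: 20.0
```

Emit:
arm_command([
  [[0,0,0,0,0,0,0],[0,0,0,0,0,0,0],[0,0,0,0,0,0,0],[0,0,-45,0,0,0,0],[0,0,-90,0,0,0,0],[-262,-92,-70,0,0,0,0],[-262,-92,-70,0,0,0,0],[-262,-92,-70,0,0,0,0],[-262,-92,-70,0,0,0,0],[-262,-92,-70,0,0,0,0],[-262,-92,-70,0,0,0,0],[-262,-92,-20,0,0,0,0]],
])

```text
time_s: 7.35
ee_pos: [0.43, -0.3243, 0.1602]
eef_rot: [3.136, 0.006, 1.567]
force: [2.2, -0.8, -0.7]
grip_width: 0.0473
grip_force: 0.0
```

```bash
python3 -c "
from h import *
snap('side','s4');go((.4295,-.3198,.0847))
a=cv2.imread('pics/s4.png'); cv2.imwrite('pics/s4c.png',cv2.resize(a[120:340,240:440],None,fx=2.7,fy=2.7))"
```

```text
turn [-0.006 -0.004 -0.003]
(0.4295, -0.3198, 0.0847) -> [-0.3  3.  64.2]
```

View pics/s4c.png

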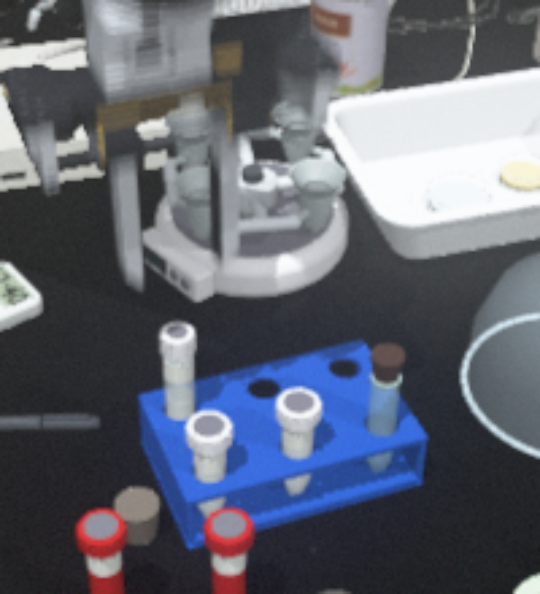

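The rack still holds the near tall tube, directly below the gripper. Both shorts and the glass tube are standing.

Emit:
arm_command([
  [[0,0,40,0,0,0,0],[0,0,40,0,0,0,0],[0,0,40,0,0,0,0],[0,0,40,0,0,0,0]],
])

```text
time_s: 7.8
ee_pos: [0.43, -0.3198, 0.1182]
eef_rot: [-3.142, 0.001, 1.571]
force: [0.2, 0.6, 0.0]
grip_width: 0.0468
grip_force: 0.0
```

```bash
python3 -c "
from h import *
go((.4295,-.3198,.0847))
snap('top','t5')
a=cv2.imread('pics/t5.png'); cv2.imwrite('pics/t5c.png',cv2.resize(a[150:300,190:440],None,fx=3,fy=3))"
```

```text
turn [-0.     0.001  0.001]
(0.4295, -0.3198, 0.0847) -> [-0.  -0.5 33.5]
```

View pics/t5c.png

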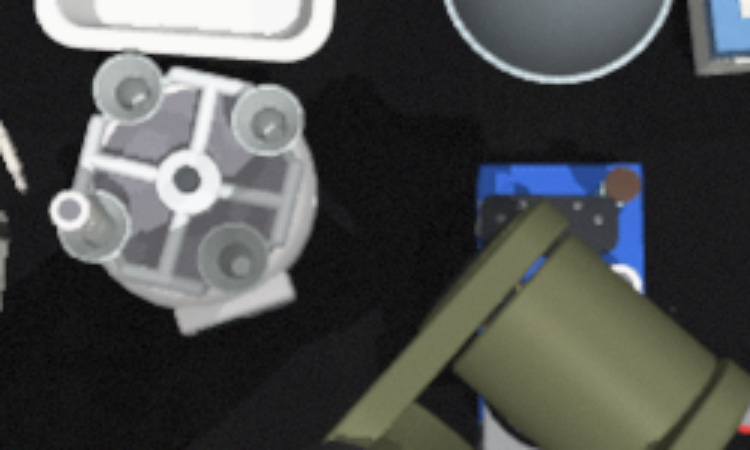

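```bash
python3 -c "
from h import *
C=cloud('t5');u,v=190+70/3,150+210/3
print(C[int(v),int(u)],atz('t5',u,v,.162))
P=C.reshape(-1,3)
P=P[abs(P[:,2]-.0955)<.006]
for s in [(.6063,-.0755),(.5876,-.1611),(.502,-.1425),(.5207,-.0569)]:
    q=P[np.hypot(*(P[:,:2]-s).T)<.03]; print((q.min(0)+q.max(0))/2,np.ptp(q,0),len(q))"
```

```text
[ 0.52128724 -0.05739942  0.15875683] [ 0.52083286 -0.0587311   0.162     ]
[ 0.60645736 -0.07480525  0.09485148] [0.04425782 0.04153593 0.01059903] 229
[ 0.58818938 -0.16116102  0.09478887] [0.04182268 0.04265668 0.01037842] 231
[ 0.50171001 -0.14169529  0.09538615] [0.04231749 0.04227616 0.01154674] 229
[ 0.52038284 -0.05684285  0.09519015] [0.04292535 0.04250379 0.01124142] 184
```

Emit:
arm_command([
  [[0,0,33,0,0,0,0],[0,0,33,0,0,0,0],[0,0,33,0,0,0,0],[0,0,33,0,0,0,1],[0,0,33,0,0,0,1],[0,0,33,0,0,0,1],[0,0,33,0,0,0,1],[0,0,33,0,0,0,1]],
])

```text
time_s: 8.65
ee_pos: [0.4293, -0.3196, 0.0834]
eef_rot: [-3.14, -0.0, 1.571]
force: [-0.3, 0.9, 4.6]
grip_width: 0.0211
grip_force: 20.0
```

Emit:
arm_command([
  [[0,0,-45,0,0,0,1],[0,0,-90,0,0,0,1],[0,0,-140,0,0,0,1],[0,0,-140,0,0,0,1],[158,159,-140,0,0,0,1],[158,159,-140,0,0,0,1],[158,159,-140,0,0,0,1],[158,159,-140,0,0,0,1],[158,159,-140,0,0,0,1],[158,159,-140,0,0,0,1],[158,159,-140,0,0,0,1],[158,159,-140,0,0,0,1]],
])

```text
time_s: 9.85
ee_pos: [0.5877, -0.1625, 0.2224]
eef_rot: [-3.139, -0.001, 1.57]
force: [0.1, -0.5, -0.0]
grip_width: 0.0217
grip_force: 20.0
```

```bash
python3 -c "
from h import *
go((.588,-.1620,.1345))"
```

```text
turn [-0.003 -0.001 -0.001]
(0.588, -0.162, 0.1345) -> [ 0.4  0.6 87.9]
```

Emit:
arm_command([
  [[0,0,30,0,0,0,1],[0,0,50,0,0,0,1],[0,0,65,0,0,0,1],[0,0,78,0,0,0,1],[0,0,88,0,0,0,1],[0,0,88,0,0,0,1],[0,0,88,0,0,0,1]],
])

```text
time_s: 10.55
ee_pos: [0.5883, -0.1616, 0.1352]
eef_rot: [-3.14, -0.001, 1.571]
force: [-0.0, 0.1, -0.7]
grip_width: 0.0214
grip_force: 20.0
```

Emit:
arm_command([
  [[0,0,0,0,0,0,0],[0,0,0,0,0,0,0],[0,0,0,0,0,0,0],[0,0,-45,0,0,0,0],[0,0,-90,0,0,0,0],[-217,-98,-50,0,0,0,0],[-217,-98,-50,0,0,0,0],[-217,-98,-50,0,0,0,0],[-217,-98,-50,0,0,0,0],[-217,-98,-50,0,0,0,0],[-217,-98,20,0,0,0,0],[-217,-98,20,0,0,0,0]],
])

```text
time_s: 11.75
ee_pos: [0.4883, -0.3788, 0.111]
eef_rot: [-3.137, -0.004, 1.569]
force: [0.1, -0.0, -0.2]
grip_width: 0.0469
grip_force: 0.0
```

Emit:
arm_command([
  [[0,0,0,0,0,0,0],[0,0,0,0,0,0,0]],
])

```text
time_s: 11.95
ee_pos: [0.4905, -0.3787, 0.1159]
eef_rot: [-3.14, -0.0, 1.571]
force: [0.4, 0.1, 0.1]
grip_width: 0.0467
grip_force: 0.0
```

```bash
python3 -c "
from h import *
go((.4907,-.379,.058))
snap('wrist','w6');snap('top','t6')
a=cv2.imread('pics/w6.png');b=cv2.imread('pics/t6.png')[140:320,180:400]
cv2.imwrite('pics/m6.png',np.hstack([a[100:460,80:540],cv2.resize(b,(340,278))[:].copy() if 0 else cv2.copyMakeBorder(cv2.resize(b,(340,278)),0,82,0,0,0)]))"
```

```text
turn [-0.001 -0.     0.   ]
(0.4907, -0.379, 0.058) -> [-0.4  0.2 57.9]
```

View pics/m6.png

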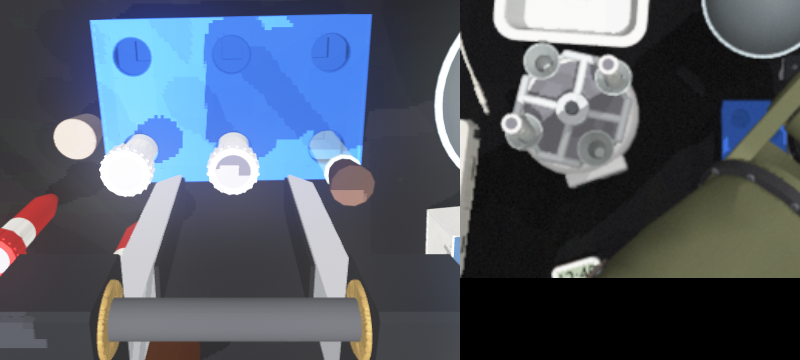

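Both talls stand in opposite sleeves (montage (513,123) and (608,62)). The short tube is centred between the fingers at (233,172), and the glass tube's bung at (352,185) clears the right finger. I narrow the opening slightly and descend.

Emit:
arm_command([
  [[0,0,25,0,0,0,0.12],[0,0,57,0,0,0,0.12],[0,0,57,0,0,0,0.12],[0,0,57,0,0,0,0.12],[0,0,57,0,0,0,1],[0,0,57,0,0,0,1],[0,0,57,0,0,0,1],[0,0,57,0,0,0,1]],
])

```text
time_s: 12.85
ee_pos: [0.4907, -0.379, 0.0594]
eef_rot: [3.142, 0.001, 1.571]
force: [-0.4, -0.0, 7.3]
grip_width: 0.0276
grip_force: 20.0
```

Emit:
arm_command([
  [[0,0,-45,0,0,0,1],[0,0,-90,0,0,0,1],[0,0,-140,0,0,0,1],[0,0,-190,0,0,0,1],[303,116,-190,0,0,0,1],[303,116,-190,0,0,0,1],[303,116,-190,0,0,0,1],[303,116,-190,0,0,0,1],[303,116,-190,0,0,0,1],[303,116,-190,0,0,0,1],[303,116,-190,0,0,0,1],[303,116,-190,0,0,0,1]],
])

```text
time_s: 14.05
ee_pos: [0.6071, -0.0725, 0.2482]
eef_rot: [-3.14, -0.001, 1.575]
force: [-0.5, -0.4, -0.1]
grip_width: 0.0271
grip_force: 20.0
```

Emit:
arm_command([
  [[0,0,40,0,0,0,1],[0,0,60,0,0,0,1],[0,0,60,0,0,0,1]],
])

```text
time_s: 14.35
ee_pos: [0.6049, -0.0763, 0.1854]
eef_rot: [-3.135, -0.002, 1.57]
force: [-0.5, -0.0, -1.3]
grip_width: 0.0277
grip_force: 20.0
```

```bash
python3 -c "
from h import *
go((.6065,-.0762,.110)); snap('wrist','w7')"
```

```text
turn [-0.006 -0.002 -0.001]
(0.6065, -0.0762, 0.11) -> [-0.1  2.1 75.3]
```

View pics/w7.png

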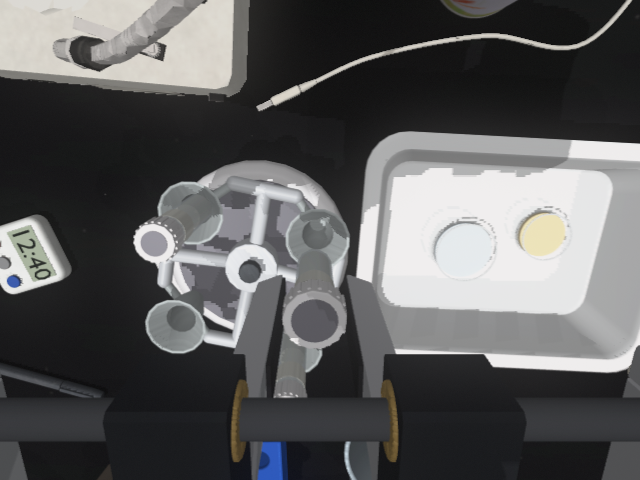

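The tube's foot is above sleeve A (317,235), and the talls at D (155,240) and B (290,370) are clear. Descending.

Emit:
arm_command([
  [[0,0,20,0,0,0,1],[0,0,40,0,0,0,1],[0,0,55,0,0,0,1],[0,0,67,0,0,0,1],[0,0,77,0,0,0,1],[0,0,77,0,0,0,1],[0,0,77,0,0,0,1]],
])

```text
time_s: 15.1
ee_pos: [0.6064, -0.0755, 0.1114]
eef_rot: [-3.14, -0.001, 1.571]
force: [-0.4, -0.0, -0.7]
grip_width: 0.0277
grip_force: 20.0
```

Emit:
arm_command([
  [[0,0,0,0,0,0,0.1],[0,0,0,0,0,0,0.1],[0,0,0,0,0,0,0.1],[0,0,-45,0,0,0,0.1],[0,0,-90,0,0,0,0.1],[0,0,-100,0,0,0,0.1],[-304,-176,-90,0,0,0,0.1],[-304,-176,-90,0,0,0,0.1],[-304,-176,-90,0,0,0,0.1],[-304,-176,-90,0,0,0,0.1],[-304,-176,-90,0,0,0,0.1],[-304,-176,-90,0,0,0,0.1]],
])

```text
time_s: 16.3
ee_pos: [0.4547, -0.3365, 0.202]
eef_rot: [-3.139, -0.001, 1.571]
force: [1.0, -0.5, -0.3]
grip_width: 0.0425
grip_force: 0.0
```

Emit:
arm_command([
  [[0,-2,0,0,0,0,0.1],[0,0,0,0,0,0,0.1],[0,0,0,0,0,0,0.1]],
])

```text
time_s: 16.6
ee_pos: [0.4568, -0.3342, 0.2022]
eef_rot: [-3.14, -0.001, 1.572]
force: [-0.1, -0.9, 0.3]
grip_width: 0.0426
grip_force: 0.0
```

```bash
python3 -c "
from h import *
go((.430,-.3797,.059))"
```

```text
turn [-0.002 -0.001  0.001]
(0.43, -0.3797, 0.059) -> [-45.6 -26.5 143.1]
```

Emit:
arm_command([
  [[-45,-26.5,30,0,0,0,0.1],[-45,-26.5,80,0,0,0,0.1],[-45,-26.5,95,0,0,0,0.1],[-45,-26.5,95,0,0,0,0.1],[-45,-26.5,95,0,0,0,0.1]],
])

```text
time_s: 17.1
ee_pos: [0.4305, -0.3793, 0.1083]
eef_rot: [-3.14, -0.001, 1.572]
force: [-0.5, 0.0, 1.2]
grip_width: 0.0422
grip_force: 0.0
```

```bash
python3 -c "
from h import *
go((.430,-.3797,.059))"
```

```text
turn [-0.001 -0.001  0.002]
(0.43, -0.3797, 0.059) -> [-0.4 -0.4 49.3]
```

Emit:
arm_command([
  [[0,0,25,0,0,0,0.1],[0,0,49,0,0,0,0.1],[0,0,49,0,0,0,0.1],[0,0,49,0,0,0,0.1],[0,0,49,0,0,0,1],[0,0,49,0,0,0,1],[0,0,49,0,0,0,1],[0,0,49,0,0,0,1]],
])

```text
time_s: 17.9
ee_pos: [0.4299, -0.3805, 0.0596]
eef_rot: [-3.141, 0.001, 1.571]
force: [-0.2, 0.3, 6.3]
grip_width: 0.0272
grip_force: 20.0
```

```bash
python3 -c "
from h import *
go((.502,-.1425,.24)); snap('top','t8')
C=cloud('t8')
P=C.reshape(-1,3)
P=P[abs(P[:,2]-.0955)<.006]
for s in [(.6063,-.0755),(.5876,-.1611),(.502,-.1425),(.5207,-.0569)]:
    q=P[np.hypot(*(P[:,:2]-s).T)<.03]; print((q.min(0)+q.max(0))/2,np.ptp(q,0),len(q))"
```

```text
turn [-0.     0.001 -0.   ]
(0.502, -0.1425, 0.24) -> [ 237.9   72.1 -180.5]
[ 0.60651534 -0.07505822  0.09539793] [0.04375231 0.04101998 0.01162042] 159
[ 0.58794085 -0.16118046  0.09507461] [0.04154483 0.04295396 0.01068267] 183
[ 0.50177018 -0.14165913  0.09508156] [0.04272955 0.04238862 0.01113617] 229
[ 0.52016905 -0.05689192  0.09549797] [0.04284895 0.04276666 0.01187731] 191
```

Rotor has not moved; the last tube goes to sleeve C.

Emit:
arm_command([
  [[0,0,-45,0,0,0,1],[0,0,-90,0,0,0,1],[0,0,-140,0,0,0,1],[0,0,-140,0,0,0,1],[238,72,-140,0,0,0,1],[238,72,-140,0,0,0,1],[238,72,-140,0,0,0,1],[238,72,-140,0,0,0,1],[238,72,-140,0,0,0,1],[238,72,-140,0,0,0,1],[238,72,-140,0,0,0,1],[238,72,-140,0,0,0,1]],
])

```text
time_s: 19.15
ee_pos: [0.5013, -0.1429, 0.1983]
eef_rot: [-3.14, -0.001, 1.57]
force: [0.7, 0.4, -1.0]
grip_width: 0.0269
grip_force: 20.0
```

```bash
python3 -c "
from h import *
go((.502,-.1425,.1105))"
```

```text
turn [-0.002 -0.001 -0.001]
(0.502, -0.1425, 0.1105) -> [ 0.4  0.9 87.8]
```

Emit:
arm_command([
  [[0,0,30,0,0,0,1],[0,0,50,0,0,0,1],[0,0,65,0,0,0,1],[0,0,78,0,0,0,1],[0,0,88,0,0,0,1],[0,0,88,0,0,0,1],[0,0,88,0,0,0,1]],
])

```text
time_s: 19.85
ee_pos: [0.5014, -0.1424, 0.1106]
eef_rot: [-3.14, -0.001, 1.57]
force: [0.4, 1.0, -0.8]
grip_width: 0.0275
grip_force: 20.0
```

Emit:
arm_command([
  [[0,0,0,0,0,0,0.1],[0,0,0,0,0,0,0.1],[0,0,0,0,0,0,0.1],[0,0,-45,0,0,0,0.1],[0,0,-90,0,0,0,0.1],[0,0,-140,0,0,0,0.1],[-250,-60,-140,0,0,0,0.1],[-250,-60,-140,0,0,0,0.1],[-250,-60,-140,0,0,0,0.1],[-250,-60,-140,0,0,0,0.1],[-250,-60,-140,0,0,0,0.1],[-250,-60,-140,0,0,0,0.1]],
])

```text
time_s: 21.05
ee_pos: [0.4397, -0.3962, 0.2497]
eef_rot: [-3.139, -0.001, 1.567]
force: [-1.0, 0.4, 0.1]
grip_width: 0.0424
grip_force: 0.0
```

```bash
python3 -c "
from h import *
snap('top','t9');snap('side','s9')
C=cloud('t9'); P=C.reshape(-1,3)
for s in [(.6065,-.0757),(.588,-.1613),(.502,-.142),(.521,-.0573)]:
    q=P[(np.hypot(*(P[:,:2]-s).T)<.025)&(P[:,2]>.115)]; t=q[q[:,2]>q[:,2].max()-.008]; print(t.mean(0),q[:,2].max())
q=P[(np.hypot(*(P[:,:2]-(.55,-.377)).T)<.02)&(P[:,2]>.095)];print('glass',q.mean(0) if len(q) else None)
a=cv2.resize(cv2.imread('pics/t9.png')[150:300,190:420],(400,261));b=cv2.resize(cv2.imread('pics/s9.png')[130:330,250:430],(400,444))
cv2.imwrite('pics/m9.png',np.hstack([cv2.copyMakeBorder(a,0,183,0,0,0),b]))"
```

```text
[ 0.60576428 -0.07589107  0.13366496] 0.13752351981186195
[ 0.58789256 -0.16159943  0.1616967 ] 0.16636020245456895
[ 0.50210198 -0.14201663  0.13374689] 0.1377192162287707
[ 0.52073483 -0.05766487  0.16157678] 0.16541218609980712
glass [ 0.54971235 -0.37673809  0.10548216]
```

View pics/m9.png

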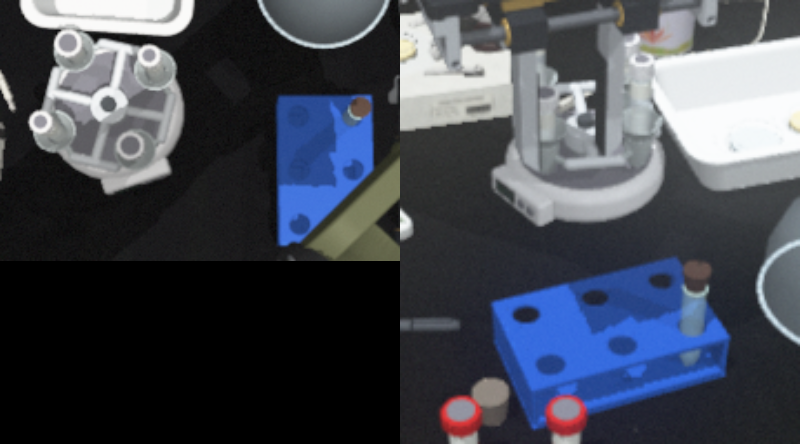

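All four caps sit at the seated heights (134 and 162 mm) and centred on their sleeves. Only the glass tube remains in the rack.

Emit:
arm_command([
  [[0,0,0,0,0,0,0.1],[0,0,0,0,0,0,0.1],[0,0,0,0,0,0,0.1],[0,0,0,0,0,0,0.1],[0,0,0,0,0,0,0.1]],
])

```text
time_s: 21.65
ee_pos: [0.4419, -0.3917, 0.2504]
eef_rot: [-3.14, -0.001, 1.571]
force: [-0.3, 0.3, -0.4]
grip_width: 0.0423
grip_force: 0.0
```

```bash
python3 -c "
from station import ctrl
print(ctrl.hand_in())"
```

```text
the job is handed in; nothing more can be done
None
```

All four capped tubes are seated in the rotor, tall opposite tall and short opposite short, the glass tube is untouched in the rack, and I handed the job in at 21.7 s; no verdict was returned.

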